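# Lock, upend and put away the condiment jar

## Robot

A 6-joint arm with a two-finger parallel gripper is mounted at the origin on the work surface. World frame = base frame: x ahead of the robot, y to its left, z up, the work surface at z = 0. Lengths are in m, angles in rad, forces in N, time in s.
With the tool pointing down it reaches from about 0.375 to 0.75 m from the base axis. Payload 9 kg.
Tool frame: the origin (TCP) lies at the very end of the fingers, on their centre line; the grasp point (between the pads) lies 19 mm behind it (robot.hold_point_z is the distance from the TCP to the grasp point, in m); z points along the fingers, y is the line along which they close (so a half turn about z gives the same grasp; the last joint's range is limited). The gripper opens to 85 mm and grips with 20 to 120 N. Pads are 22 mm wide; open, the fingers measure 114 mm over their backs; the gripper's body (76 mm by 85 mm) begins 54 mm behind the grasp point. The pads swing forward as they close: fully open they stand 13 mm farther back than shut.
Start: joints at [-1.509, 0.104, 0.097, 1.564, 0, 1.353], TCP at [0.166, -0.577, 0.231] pointing down, gripper open.
Joint ranges: [-2.99, 2.99], [-0.84, 1.86], [-1.1, 1.16], [-1.84, 2.11], [-1.51, 1.56], [-3.14, 3.14]. Speed limits (rad/s): [2.22, 2.22, 2.57, 3.14, 3.14, 3.14].

## Interface

Orientations are given as a unit quaternion [w, x, y, z].
In Python, from rig import robot gives the robot as it stands. The module is installed in compiled form; this text tells all that it offers.
- The arm moves only by the shell command python3 -m inch 'ROWS' [OPENING] [FORCE]. ROWS is JSON, one flat list of numbers, 6 for each row, row after row: the shift along the tool's x, y, z as a fraction of full scale, then the turn, a rotation vector about the tool's x, y, z as a fraction of full scale. In form: [dx, dy, dz, rx, ry, rz, dx, dy, dz, rx, ry, rz, ...]. A call has exactly 5 rows; each row shifts and turns the commanded pose from where the row before left it, along the tool's axes as they then stand; what a row does not reach is not made up. Full scale, the value 1, is 50 mm for a shift and 5 degrees for a turn. A row lasts 1/10 s, in which the tool goes at most 50 mm and 8.59 degrees, less where a joint would pass 70% of its speed; a pose out of reach is approached as far as the arm can. A call with a number of a shift or a turn outside -1 to 1 is refused whole. A call with a gripper value outside its range is refused whole. OPENING is the opening, from 0 (shut) to 1 (fully open), set as the call begins (- or left out, the last holds). The fingers move at their own pace and stop on an object; FORCE is the grip in N (left out, the last holds). Time passes only in rows, so rows that do not move let the fingers close, or fill a call up. It gives the time, the measured TCP pose, the force, the opening and the grip force at its end, in the units of the state.
- robot.read_state(): the state, without advancing time (a new reading comes with each control period).
- robot.read_camera(name): name is "scene" or "top" or "wrist"; returns (picture, depth): 480x640x3 uint8, blue, green, red; 480x640 float32, m along the optical axis (not along the pixel's ray), 0 where there is no reading.
- robot.camera_params(name): a dict with "camera_matrix" (3x3 intrinsics, pixels), "rvec" (rotation vector, rad) and "tvec" (3), from world to camera coordinates, as OpenCV has them; the wrist camera has in their place "tool_from_camera" (4x4, takes a point from camera to tool coordinates, whose origin is the TCP and whose axes are the flange's). Camera axes: x right, y down, z forward; pixel columns grow to the right and rows downward; lengths in m; the calibration is good to about 2 mm. The wrist camera is an equidistant fisheye: a pixel r from the principal point sees the ray r / f radians off the axis. A picture is of the moment at which its call begins: read the wrist's pose just before it. camera_params takes no time and is no camera call.
- robot.close_job(): hands the job in; it is judged then, once.
The state is a dict: "t": time; "joint_pos": joint angles; "qd": joint speeds; "effort": joint torques, N m; "tool_pos": TCP position; "eef_rot": TCP orientation; "wrist_force": force on the tool from outside, world axes, zero at the start; "torque": the same for the moment, N m; "grip_width": opening from 0.0 (shut) to 1.0 (fully open); "gripper_force": force on a finger pad.
Only numpy, scipy, OpenCV 4.12 (cv2) and the standard library are available. Lean on these libraries where they do the work, as an engineer would, in place of code of your own. Each camera call takes 0.05 s, during which the arm holds its last target. There are 200 camera calls.

## Task

Turn the steel lock collar of the tall flip-top condiment jar clockwise to its locked mark while the jar stands upright. Then lift the jar, turn it upside down and hold it so for one second to loosen what has settled. Put it gently back upright in the empty bay of the steel caddy with the collar still locked; leave the sauce bottle, the short jar, the bowl and the lunchbox where they stand.

Things in the scene. Friction and masses are not known exactly. Their poses are not given: they have to be found in the camera images.
- jar: Tall loose glass jar, about 0.5 kg, on the board. From its foot up: glass 56 mm in diameter to 90 mm; black flange 56 mm dia., 96-104 mm; steel collar 46 mm dia., 104.5-130.5 mm; closed flip-top 36 mm dia. to 138 mm, tab to 141 mm. Origin: centre of the underside, z up its axis. Locked mark: a black rib on the flange at the jar's +x side, 6 mm wide, 90-106 mm up, out to 35 mm from the axis.
- collar (a joint): The lock collar's turn about the jar's axis, rad: it grows as the collar turns clockwise seen from above; 0 is unlocked, 1.2 is the stop, where the collar's lug stands over the locked mark. It starts between 0 and 0.45, turns with light friction and stays where it is left.
- lug (a point): Outer end of the collar's steel lug (8 mm wide, 10 mm high), at 32 mm from the jar's axis and 109.5 mm above the jar's foot; it turns with the collar.
- board: Fixed wooden board 160 x 250 x 6 mm (x, y, z), origin at the centre of its underside; the jar and the sauce bottle stand on it, 110 to 140 mm apart along its y axis, either way round.
- caddy: Fixed steel open box 95 x 180 x 36 mm (x, y, z), walls and floor 5 mm; a wall across its middle makes two bays, each 85 (x) by 82.5 mm (y) inside. Origin: centre of its underside. The short jar stands in the +y bay; the -y bay is empty. It may lie at any yaw.
- bay_free (a point): Centre of the floor of the caddy's empty bay (5 mm above the counter); its axes are the caddy's.
- sauce: Tall amber glass sauce bottle with a black cap, 60 mm in diameter, 170 mm tall, loose on the board; origin at the centre of its underside. Leave it alone.
- short_jar: Short glass jar with a steel cap, 60 mm in diameter, 48 mm tall, loose in the caddy's other bay; origin at the centre of its underside. Leave it alone.
- bowl: White ceramic bowl, 110 mm in diameter, 55 mm tall, loose on the counter; origin at the centre of its underside. Leave it alone.
- lunchbox: Grey plastic lunchbox with a steel spring clip, 156 x 106 x 59 mm (x, y, z), loose on the counter; origin at the centre of its underside. Leave it alone.
Things that resemble listed ones, but are neither listed nor needed, are in the scene too. Leave any blue or purple look-alike of the jar alone. What is meant by the caddy is not purple, and is the smaller of those in its own colour.

How it is judged:
On the way, in this order (a step that is already met when the one before it is completed fails the run):
1. collar turned to the locked mark (within 0.08 rad of the stop) with the jar upright (within 0.2 rad) (value of joint collar above 1.12 rad and angle between jar's own z axis and vertical below 0.2 rad), for 0.2 s.
2. jar upside down (within 30 degrees), collar locked, for one second (angle between jar's own z axis and vertical above 2.62 rad and value of joint collar above 1.1 rad), for 1 s.
At the end, for the whole second after the job is handed in: The jar stands upright (within 0.1 rad) and still on the floor of the caddy's empty bay (foot within 30 mm of the bay's centre and 5 mm of the floor's height), its collar still locked (joint above 1.1 rad) (angle between jar's own z axis and vertical below 0.1 rad and horizontal distance between jar and bay_free below 0.03 m and z of jar in the frame of bay_free between -0.005 and 0.005 m and value of joint collar above 1.1 rad and linear speed of jar below 0.02 m/s); the robot touches nothing.
It fails at once if the jar tipped over 60 degrees before its collar is locked (angle between jar's own z axis and vertical above 1.05 rad and value of joint collar below 1.05 rad).
It fails at once if the jar dropped or knocked hard into the caddy (over 60 N) (contact force between jar and caddy above 60 N).
It fails at once if the sauce bottle, short jar, bowl or lunchbox moved more than 30 mm or tipped (distance of any of sauce, short_jar, bowl, lunchbox from where it was at the start of the episode above 0.03 m or angle between any of sauce, short_jar, bowl, lunchbox's own z axis and vertical above 0.3 rad).
It also fails if it takes over 67 s, if anything falls off the work surface, if the arm or the gripper's body presses on something with over 40 N, if the wrist force passes 120 N, or if a joint passes its speed limit or range.

## Working session

There is one attempt and no reset: what is moved stays moved. The work goes in short steps, Python scripts to look and compute and a shell command to move; the robot and the scene stay as the last step left them, time stands still between calls to the robot, and variables do not carry over. Pictures are saved under pics/ and viewed, at most 10 in all, crops included, and the job is handed in when it is done.

```bash
ls; mkdir -p pics
python3 - <<'E'
from rig import robot
import cv2,numpy as np
print(robot.read_state())
for n in("scene","top"):
    p,d=robot.read_camera(n); cv2.imwrite(f"pics/{n}0.png",p); np.save(f"pics/{n}0.npy",d)
    c=robot.camera_params(n); print(n,c)
print(robot.camera_params("wrist"),robot.hold_point_z)
E
```

```text
pics
{'t': 0.0, 'joint_pos': array([-1.50870562e+00,  1.04719354e-01,  9.64863676e-02,  1.56389256e+00,
        3.81739924e-05,  1.35309821e+00]), 'qd': array([-4.68276425e-04,  1.57777244e-03, -7.15908406e-04, -4.54873839e-04,
        6.53452927e-05,  7.92408515e-04]), 'effort': array([ 7.68716891e-04, -5.56933415e+01,  5.03643608e+01,  1.72295258e-02,
       -3.08908602e-04, -3.77091052e-07]), 'tool_pos': array([ 0.16569282, -0.57633337,  0.23051999]), 'eef_rot': array([-6.61114842e-04,  9.90230508e-01,  1.39438513e-01,  7.06861372e-05]), 'wrist_force': array([ 0.74054771, -0.63495702,  0.15210267]), 'torque': array([-0.00857612, -0.01476721,  0.06944016]), 'gripper_force': 0.0, 'grip_width': 1.0005926172266526}
scene {'camera_matrix': array([[508.29538798,   0.        , 323.39313052],
       [  0.        , 508.29538798, 245.13977106],
       [  0.        ,   0.        ,   1.        ]]), 'rvec': array([ 1.80059401,  1.29212894, -0.70067667]), 'tvec': array([-0.15023931, -0.1794929 ,  1.61546308])}
top {'camera_matrix': array([[581.20132631,   0.        , 328.32773678],
       [  0.        , 581.20132631, 236.18553368],
       [  0.        ,   0.        ,   1.        ]]), 'rvec': array([ 2.18591114, -2.19219564,  0.07063233]), 'tvec': array([-0.03146885,  0.49207672,  1.20760578])}
{'camera_matrix': array([[371.64829954,   0.        , 318.83561303],
       [  0.        , 371.64829954, 239.69596072],
       [  0.        ,   0.        ,   1.        ]]), 'tool_from_camera': array([[-2.04140725e-04, -9.56567585e-01, -2.91510574e-01,
         7.40393878e-02],
       [ 9.99999954e-01, -1.29790747e-04, -2.74388310e-04,
        -6.08373777e-04],
       [ 2.24635588e-04, -2.91510616e-01,  9.56567567e-01,
        -1.42755433e-01],
       [ 0.00000000e+00,  0.00000000e+00,  0.00000000e+00,
         1.00000000e+00]])} 0.0187
```

View pics/scene0.png

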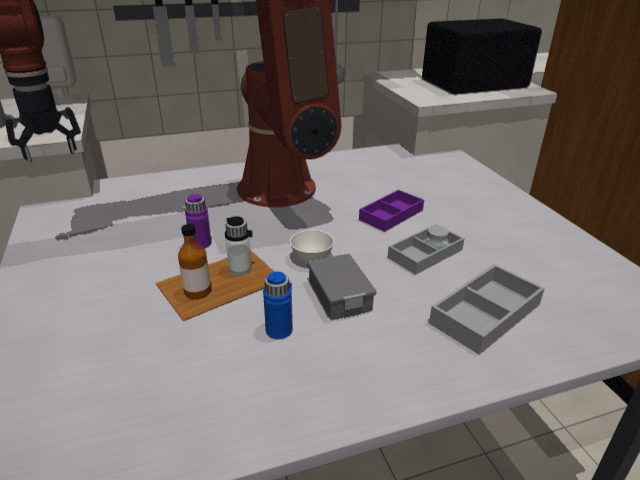

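View pics/top0.png

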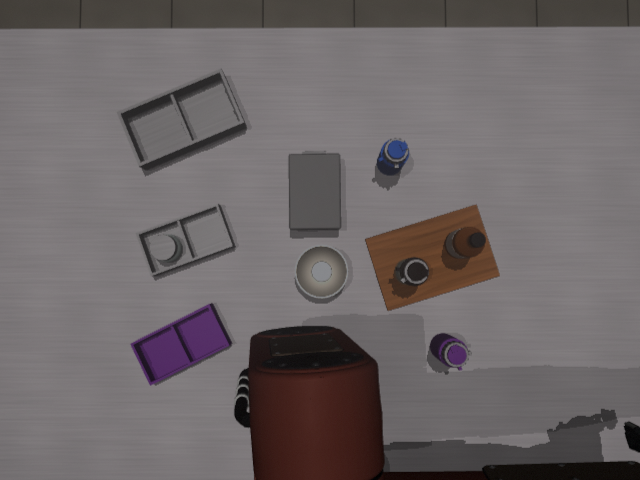

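The scene view shows the clear jar with the black top at (238,245) on the board, beside the sauce bottle at (195,265). The top view puts the jar at about (413,271). The small grey caddy is at (187,241), with its empty bay on the right at about (211,231).

```bash
cat > h.py <<'E'
import cv2,numpy as np
from rig import robot
from scipy.spatial.transform import Rotation as R
def world(name,d):
    c=robot.camera_params(name);K=c["camera_matrix"];Rm=cv2.Rodrigues(c["rvec"])[0]
    v,u=np.indices(d.shape);P=np.stack([(u-K[0,2])/K[0,0]*d,(v-K[1,2])/K[1,1]*d,d],-1)
    return (P-c["tvec"].ravel())@Rm
def proj(name,p):
    c=robot.camera_params(name)
    return cv2.projectPoints(np.atleast_2d(p).astype(float),c["rvec"],c["tvec"],c["camera_matrix"],None)[0].reshape(-1,2)
def plane(name,uv,z):
    c=robot.camera_params(name);K=c["camera_matrix"];Rm=cv2.Rodrigues(c["rvec"])[0]
    uv=np.atleast_2d(uv).astype(float);r=np.c_[(uv-K[[0,1],[2,2]])/K[0,0],np.ones(len(uv))]@Rm
    o=-Rm.T@c["tvec"].ravel();return o+r*((z-o[2])/r[:,2])[:,None]
def pose(s):
    q=s["eef_rot"];return R.from_quat([q[1],q[2],q[3],q[0]]),s["tool_pos"]
E
python3 - <<'E'
from h import *
p=cv2.imread("pics/top0.png");d=np.load("pics/top0.npy");W=world("top",d)
def box(u0,u1,v0,v1):
    m=np.zeros(d.shape,bool);m[v0:v1,u0:u1]=1;return m&(d>0)
def rect(name,m,z):
    cs,_=cv2.findContours(m.astype(np.uint8),0,1);c=max(cs,key=cv2.contourArea).reshape(-1,2)
    q=plane("top",c,z)[:,:2].astype(np.float32);r=cv2.minAreaRect(q);print(name,np.round(r[0],4),np.round(r[1],4),round(r[2],2),"circ",cv2.minEnclosingCircle(q))
Z=W[...,2]
rect("caddy",box(125,245,195,285)&(Z>0.024)&(Z<.045),.036)
rect("shortjar",box(140,190,220,270)&(Z>.046),.053)
rect("bowl",box(280,360,235,310)&(Z>.03),.055)
rect("lunch",box(275,350,140,240)&(Z>.04),.059)
hsv=cv2.cvtColor(p,cv2.COLOR_BGR2HSV)
rect("board",box(355,505,195,315)&(hsv[...,1]>110)&(hsv[...,0]<20)&(Z<.03),.006)
for lo,hi in((.138,.15),(.125,.15),(.10,.15)): rect("jar>%.3f"%lo,box(385,440,245,300)&(Z>lo)&(Z<hi),.141)
rect("sauce",box(441,495,220,265)&(Z>.165)&(Z<.2),.176)
rect("purple",box(425,475,325,375)&(Z>.12),.135)
rect("blue",box(370,415,130,180)&(Z>.12),.135)
J=W[240:300,380:445];print("jar zmax",np.nanmax(J[...,2]))
b=cv2.resize(p[235:305,375:455],None,fx=5,fy=5,interpolation=cv2.INTER_CUBIC)
s=cv2.imread("pics/scene0.png");s=cv2.resize(s[205:285,205:285],None,fx=5,fy=5,interpolation=cv2.INTER_CUBIC)
c=np.zeros((400,800,3),np.uint8);c[:350,:400]=b;c[:400,400:]=s;cv2.imwrite("pics/c1.png",c)
E
```

```text
caddy [0.4845 0.2651] [0.0965 0.1819] 20.12 circ ((0.48467519879341125, 0.2648133337497711), 0.101555235683918)
shortjar [0.4675 0.3042] [0.0531 0.051 ] 89.84 circ ((0.46735915541648865, 0.30454564094543457), 0.027210194617509842)
bowl [ 0.4179 -0.0178] [0.1056 0.1074] 89.84 circ ((0.4184294044971466, -0.018005209043622017), 0.0545208565890789)
lunch [ 0.583  -0.0048] [0.1044 0.1583] 89.84 circ ((0.5810393691062927, -0.004796662367880344), 0.09201333671808243)
board [ 0.4477 -0.2518] [0.1575 0.2476] 17.14 circ ((0.44787928462028503, -0.2513447701931), 0.14510653913021088)
jar>0.138 [ 0.418  -0.1985] [0.043  0.0367] 85.08 circ ((0.41627535223960876, -0.19797079265117645), 0.022606294602155685)
jar>0.125 [ 0.4169 -0.1976] [0.0452 0.047 ] 11.09 circ ((0.4172145426273346, -0.19734114408493042), 0.024406813085079193)
jar>0.100 [ 0.4169 -0.1901] [0.0603 0.0507] 89.83 circ ((0.417328804731369, -0.1901371330022812), 0.030844291672110558)
sauce [ 0.474  -0.3055] [0.027  0.0274] 44.35 circ ((0.4752275347709656, -0.30488231778144836), 0.015101908706128597)
purple [ 0.2614 -0.2706] [0.0469 0.0464] 89.83 circ ((0.2621627151966095, -0.2712634801864624), 0.02490348555147648)
blue [ 0.6488 -0.1624] [0.0465 0.0471] 75.64 circ ((0.6480235457420349, -0.1631130427122116), 0.02503267303109169)
jar zmax 1.236646463261952
```

View pics/c1.png

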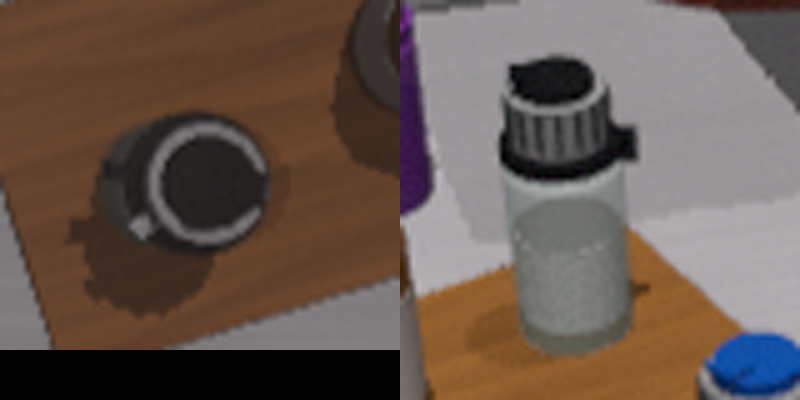

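The crop shows the bright lug tip at top-image pixel (403,281) and the black rib at about (397,272). The ring centre is at about (416,271). From the lug, clockwise leads to the rib, as expected.

```bash
cat >> h.py <<'E'
def down(psi):
    z=np.array([0,0,-1.]);y=np.array([np.cos(psi),np.sin(psi),0]);return R.from_matrix(np.c_[np.cross(y,z),y,z])
def tilt(h,p,roll=0.):
    z=np.array([np.cos(h)*np.cos(p),np.sin(h)*np.cos(p),-np.sin(p)]);y=np.array([-np.sin(h),np.cos(h),0])
    return R.from_matrix(np.c_[np.cross(y,z),y,z])*R.from_euler("z",roll)
def plan(pos,rot,n=None):
    "equal rows that take the tool to (pos,rot)"
    s=robot.read_state();R0,p0=pose(s);w=(R0.inv()*rot).as_rotvec();d=R0.inv().apply(np.array(pos)-p0)
    n=n or 5*int(np.ceil(max(np.linalg.norm(w)/np.radians(5),np.linalg.norm(d)/.045,.1)/5))
    S=sum((R.from_rotvec(w/n*k).as_matrix() for k in range(n)))
    v=np.linalg.solve(S,d);print("n",n,"row",np.round(np.r_[v/.05,w/n/np.radians(5)],3).tolist())
E
python3 - <<'E'
from h import *
p=cv2.imread("pics/top0.png")
g=p[235:305,375:455].astype(int);m=(g.max(2)>120)&(g.max(2)-g.min(2)<25)
n,l,st,ce=cv2.connectedComponentsWithStats(m.astype(np.uint8))
for i in range(1,n):
    if st[i,4]>5: print(st[i],ce[i]+[375,235],plane("top",ce[i]+[375,235],.1165)[0])
c=plane("top",(416.6,271.5),.1365)[0];print("centre",c)
lug=plane("top",(402.8,281),.1205)[0];rib=plane("top",(396.5,272),.112)[0]
for q in(lug,rib): e=q-c;print(np.hypot(e[0],e[1]),np.degrees(np.arctan2(e[1],e[0])))
a=np.arctan2(*(lug-c)[1::-1])
plan([c[0],c[1],.26],down(a-np.pi/2))
E
```

```text
[  0  42  10  28 149] [377.91946309 294.75167785] [ 0.37263594 -0.12766517  0.1165    ]
[ 37  56  43  14 317] [439.56782334 299.77602524] [ 0.36269982 -0.24582474  0.1165    ]
centre [ 0.41689763 -0.19941538  0.1365    ]
0.0302015036986702 126.66629969290148
0.03512193723788786 91.27222608279342
n 25 row [0.415, 0.094, -0.023, -0.0, -0.001, -0.885]
```

```bash
for i in 1 2 3 4 5; do python3 -m inch '[0.415,0.094,-0.023,0,0,-0.885,0.415,0.094,-0.023,0,0,-0.885,0.415,0.094,-0.023,0,0,-0.885,0.415,0.094,-0.023,0,0,-0.885,0.415,0.094,-0.023,0,0,-0.885]' | tail -3; done
python3 - <<'E'
from h import *
s=robot.read_state();p,d=robot.read_camera("wrist");cv2.imwrite("pics/w1.png",p);np.save("pics/w1.npy",d)
print(s["t"],s["tool_pos"],s["joint_pos"])
E
```

```text
wrist_force: [-0.4, -0.4, -0.6]
grip_width: 1.0
gripper_force: 0.0
wrist_force: [0.0, -0.5, -0.8]
grip_width: 0.995
gripper_force: 0.0
wrist_force: [0.3, 0.1, -0.2]
grip_width: 1.002
gripper_force: 0.0
wrist_force: [-0.3, -0.2, 0.6]
grip_width: 0.999
gripper_force: 0.0
wrist_force: [-0.5, 0.2, 0.2]
grip_width: 1.002
gripper_force: 0.0
2.6 [ 0.41636389 -0.19838984  0.25968905] [-7.29475645e-01 -3.10525509e-01 -2.39574733e-01  1.64233696e+00
 -2.20026018e-05  1.98189997e-01]
```

View pics/w1.png

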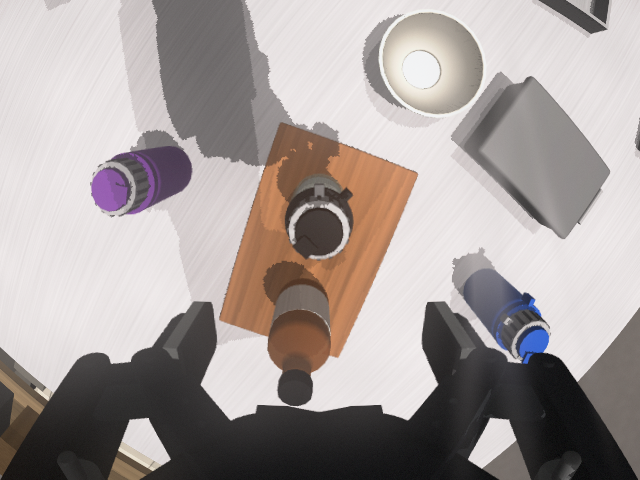

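The wrist view has the jar's collar ring at about (320,230), the bright lug at (320,188) and the black rib at (347,193). The lug lies square to the closing line.

```bash
cat >> h.py <<'E'
def wplane(uv,z,s):
    c=robot.camera_params("wrist");K=c["camera_matrix"];T=c["tool_from_camera"];Rt,pt=pose(s)
    e=(np.atleast_2d(uv).astype(float)-K[[0,1],[2,2]])/K[0,0];t=np.hypot(e[:,0],e[:,1])
    r=np.c_[e/t[:,None]*np.sin(t)[:,None],np.cos(t)];r=Rt.apply(r@T[:3,:3].T);o=Rt.apply(T[:3,3])+pt
    return o+r*((z-o[2])/r[:,2])[:,None]
E
python3 - <<'E'
from h import *
s=robot.read_state();p=cv2.imread("pics/w1.png").astype(int)
m=np.zeros(p.shape[:2],bool);m[180:270,280:362]=1
m&=(p.min(2)>150)&(p.max(2)-p.min(2)<30)
n,l,st,ce=cv2.connectedComponentsWithStats(m.astype(np.uint8))
for i in range(1,n):
    if st[i,4]>8: print(st[i],ce[i])
# whole bright ring
v,u=np.nonzero(m&(np.indices(m.shape)[0]>200)); q=wplane(np.c_[u,v],.1365,s)[:,:2].astype(np.float32)
c,r=cv2.minEnclosingCircle(q);print("ring",c,r)
for n_,uv,z in(("lug",(320,184),.1205),("lugc",(320,188),.1205),("rib",(347,193),.112),("rib2",(345,195),.112)):
    e=wplane(uv,z,s)[0][:2]-c;print(n_,np.hypot(*e),np.degrees(np.arctan2(e[1],e[0])))
cv2.imwrite("pics/w1c.png",cv2.resize(p[160:270,270:380].astype(np.uint8),None,fx=5,fy=5,interpolation=cv2.INTER_CUBIC))
R0,_=pose(s);print("psi",np.degrees(np.arctan2(*R0.as_matrix()[1::-1,1])))
E
```

```text
[289 203  25  41 231] [296.3030303  219.77489177]
[310 203  40  56 446] [336.36098655 229.80941704]
ring (0.4146318733692169, -0.19503629207611084) 0.022804036736488342
lug 0.03229553390750037 125.22938156357041
lugc 0.02918550826968162 125.01797474807263
rib 0.032869598861185914 83.79584763911731
rib2 0.030609236988147492 83.84066588348882
psi 37.18891101592125
```

View pics/w1c.png

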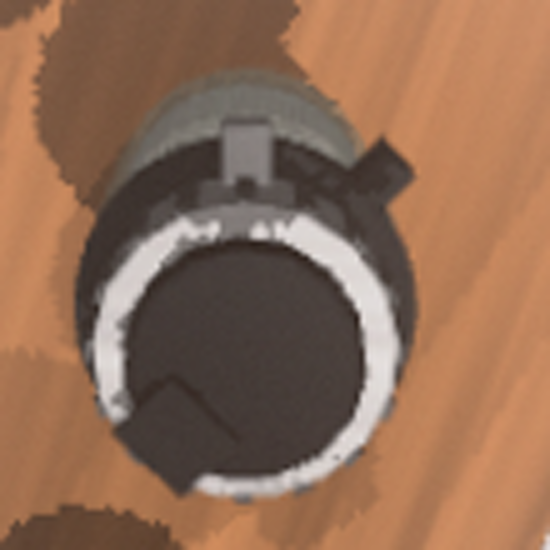

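Wrist and top views agree within 3 mm: jar at (0.4155,-0.197), with about 42° left to turn. I'll descend next, then grip the collar.

Run:
```python
from h import *
plan([.4155,-.197,.111],down(np.radians(36)),5)
```

```text
n 5 row [-0.003, -0.003, 0.598, 0.001, -0.003, 0.048]
```

```bash
python3 -m inch '[0,0,0.6,0,0,0,0,0,0.6,0,0,0,0,0,0.6,0,0,0,0,0,0.6,0,0,0,0,0,0.58,0,0,0]'; python3 -m inch '[0,0,0,0,0,0,0,0,0,0,0,0,0,0,0,0,0,0,0,0,0,0,0,0,0,0,0,0,0,0]' 0.3 25;python3 -m inch '[0,0,0,0,0,0,0,0,0,0,0,0,0,0,0,0,0,0,0,0,0,0,0,0,0,0,0,0,0,0]'
```

```text
t: 3.15
tool_pos: [0.4164, -0.1992, 0.1095]
eef_rot: [-0.0, 0.449, 0.894, 0.0]
wrist_force: [-0.2, 0.2, 0.5]
grip_width: 0.999
gripper_force: 0.0
t: 3.65
tool_pos: [0.4174, -0.2001, 0.1129]
eef_rot: [0.001, 0.449, 0.894, -0.0]
wrist_force: [-2.8, 0.5, 7.1]
grip_width: 0.53
gripper_force: 26.4
t: 4.15
tool_pos: [0.4174, -0.2001, 0.1129]
eef_rot: [0.001, 0.449, 0.894, -0.0]
wrist_force: [-1.3, 1.0, 7.5]
grip_width: 0.531
gripper_force: 26.4
```

```bash
python3 -m inch '[0,0,-0.02,0,0,0,0,0,-0.02,0,0,0,0,0,0,0,0,0,0,0,0,0,0,0.5,0,0,0,0,0,0.7]'; for i in 1 2; do python3 -m inch '[0,0,0,0,0,0.7,0,0,0,0,0,0.7,0,0,0,0,0,0.7,0,0,0,0,0,0.7,0,0,0,0,0,0.7]';done; python3 -m inch '[0,0,0,0,0,0.7,0,0,0,0,0,0.7,0,0,0,0,0,0.4,0,0,0,0,0,0,0,0,0,0,0,0]'
python3 - <<'E'
from h import *
s=robot.read_state();print(s["torque"]);p,d=robot.read_camera("wrist");cv2.imwrite("pics/w2.png",p)
cv2.imwrite("pics/w2c.png",cv2.resize(p[130:330,200:440],None,fx=3,fy=3,interpolation=cv2.INTER_CUBIC))
E
```

```text
t: 4.65
tool_pos: [0.4166, -0.1993, 0.113]
eef_rot: [-0.0, 0.496, 0.868, -0.0]
wrist_force: [-0.1, 0.3, -1.0]
grip_width: 0.53
gripper_force: 26.3
t: 5.15
tool_pos: [0.4166, -0.1993, 0.1131]
eef_rot: [-0.0, 0.622, 0.783, 0.0]
wrist_force: [-1.1, -0.2, -2.0]
grip_width: 0.528
gripper_force: 26.3
t: 5.65
tool_pos: [0.4167, -0.1993, 0.1131]
eef_rot: [-0.0, 0.734, 0.679, 0.0]
wrist_force: [-0.0, 0.5, -0.7]
grip_width: 0.525
gripper_force: 26.3
t: 6.15
tool_pos: [0.4167, -0.1993, 0.1131]
eef_rot: [0.0, 0.784, 0.621, 0.0]
wrist_force: [-0.6, 0.6, -0.5]
grip_width: 0.528
gripper_force: 26.3
[ 0.07415955 -0.02424652 -0.02116074]
```

View pics/w2c.png

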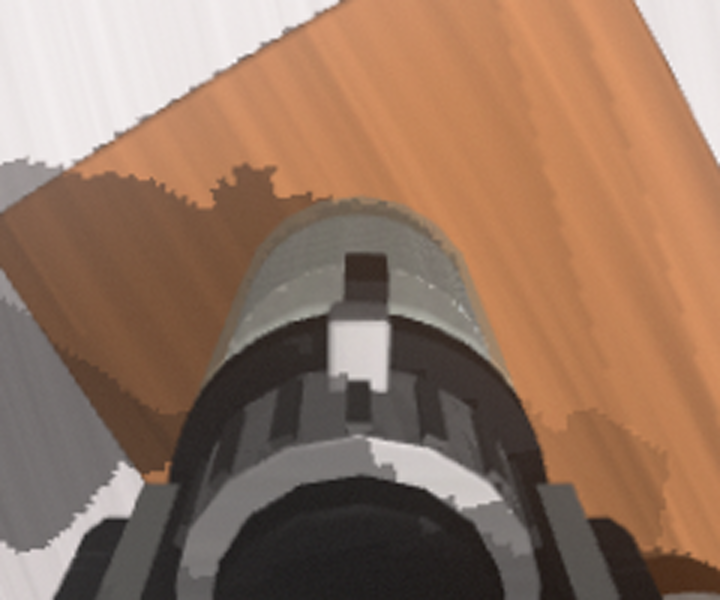

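The lug at crop (360,355) now stands over the black rib at (365,280). I'll turn a little more to be certain it is on the stop, then release and rise.

```bash
python3 -m inch '[0,0,0,0,0,0.6,0,0,0,0,0,0.6,0,0,0,0,0,0.4,0,0,0,0,0,0,0,0,0,0,0,0]'
python3 - <<'E'
from h import *
s=robot.read_state();p,d=robot.read_camera("wrist");cv2.imwrite("pics/w3.png",p)
print(s["torque"])
# rib / lug column in lower-exposure masks
a=p[130:330,200:440].astype(int);
lug=(a.min(2)>190)&(a.max(2)-a.min(2)<25); lug[:100]=0;lug[135:]=0;lug[:,:90]=0;lug[:,150:]=0
rib=(a.max(2)<75); rib[:80]=0;rib[100:]=0;rib[:,105:145]&=True;rib[:,:105]=0;rib[:,145:]=0
for m in(lug,rib): v,u=np.nonzero(m);print(len(u),u.mean() if len(u) else 0,v.mean() if len(u) else 0)
E
python3 -m inch '[0,0,0,0,0,0,0,0,0,0,0,0,0,0,0,0,0,0,0,0,-0.2,0,0,0,0,0,-0.4,0,0,0]' 1; python3 -m inch '[0,0,-0.7,0,0,0,0,0,-0.7,0,0,0,0,0,-0.7,0,0,0,0,0,-0.7,0,0,0,0,0,0,0,0,0]'
python3 - <<'E'
from h import *
s=robot.read_state();p,d=robot.read_camera("wrist");cv2.imwrite("pics/w4.png",p)
m=np.zeros(p.shape[:2],bool);p=p.astype(int);m[180:290,270:372]=1
m&=(p.min(2)>140)&(p.max(2)-p.min(2)<30)
n,l,st,ce=cv2.connectedComponentsWithStats(m.astype(np.uint8))
for i in range(1,n):
    if st[i,4]>8: print(st[i],ce[i])
print(s["tool_pos"],s["joint_pos"])
cv2.imwrite("pics/w4c.png",cv2.resize(p[140:340,220:420].astype(np.uint8),None,fx=3,fy=3,interpolation=cv2.INTER_CUBIC))
E
```

```text
t: 6.7
tool_pos: [0.4167, -0.1994, 0.113]
eef_rot: [0.0, 0.825, 0.565, -0.0]
wrist_force: [0.5, 0.0, -1.8]
grip_width: 0.527
gripper_force: 26.3
[ 0.01606022 -0.068064   -0.0323026 ]
315 120.15555555555555 117.15555555555555
209 119.4688995215311 92.03349282296651
t: 7.25
tool_pos: [0.416, -0.1988, 0.1427]
eef_rot: [-0.001, 0.826, 0.564, -0.0]
wrist_force: [0.0, -0.7, -0.2]
grip_width: 0.998
gripper_force: 0.0
t: 7.75
tool_pos: [0.4179, -0.2004, 0.2887]
eef_rot: [0.004, 0.826, 0.564, 0.001]
wrist_force: [-0.8, 0.1, 1.0]
grip_width: 0.998
gripper_force: 0.0
[312 180   9   8  58] [316.20689655 182.75862069]
[289 190  55  34 395] [318.87594937 200.89113924]
[ 270  226   55   64 1775] [287.89915493 268.05802817]
[ 0.41789396 -0.20044094  0.28869844] [-7.30586040e-01 -2.98760076e-01 -1.76646383e-01  1.68533804e+00
 -7.20543197e-05  1.21262233e+00]
```

View pics/w4c.png

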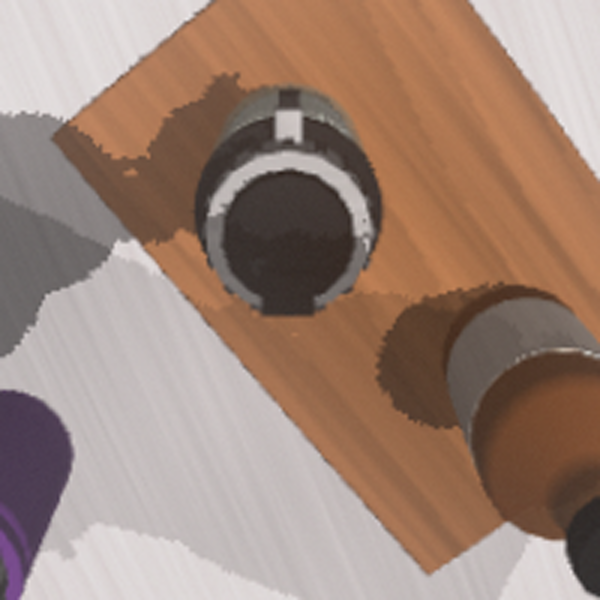

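The view confirms the lug over the rib, both at crop x≈289, so the collar is locked. The simplest flip is to hold the collar from above with the tool in the arm plane (j6 ≈ π/2) and pitch the wrist from down to up. That also keeps the gripper's body clear of the caddy.

Run:
```python
from h import *
s=robot.read_state();R0,_=pose(s);M=R0.as_matrix();psi=np.arctan2(M[1,1],M[0,1]);print("psi",psi, s["t"])
plan([.4167,-.1994,.1145],down(psi),5)
```

```text
psi -0.3723999862328158 7.8
n 5 row [0.002, -0.006, 0.686, 0.01, 0.004, -0.0]
```

```bash
python3 -m inch '[0,0,0.2,0,0,0.82,0,0,0.2,0,0,0.82,0,0,0.2,0,0,0.82,0,0,0.2,0,0,0.82,0,0,0.2,0,0,0.82]';python3 - <<'E'
from h import *
plan([.4167,-.1994,.114],down(-.73),5)
E
```

```text
t: 8.3
tool_pos: [0.4163, -0.199, 0.2317]
eef_rot: [-0.001, 0.914, 0.407, -0.0]
wrist_force: [-0.7, 0.5, -0.3]
grip_width: 1.003
gripper_force: 0.0
n 5 row [0.0, 0.003, 0.471, -0.003, 0.0, -0.007]
```

```bash
python3 -m inch '[0,0,0.5,0,0,0,0,0,0.5,0,0,0,0,0,0.5,0,0,0,0,0,0.5,0,0,0,0,0,0,0,0,0]';python3 -m inch '[0,0,0,0,0,0,0,0,0,0,0,0,0,0,0,0,0,0,0,0,0,0,0,0,0,0,0,0,0,0]'
```

```text
t: 8.8
tool_pos: [0.4147, -0.1976, 0.129]
eef_rot: [-0.003, 0.913, 0.408, -0.001]
wrist_force: [0.4, 0.6, -0.0]
grip_width: 1.002
gripper_force: 0.0
t: 9.3
tool_pos: [0.4169, -0.1996, 0.1336]
eef_rot: [0.0, 0.913, 0.408, 0.0]
wrist_force: [0.2, 0.2, -0.6]
grip_width: 1.002
gripper_force: 0.0
```

```bash
python3 -m inch '[0,0,0.13,0,0,0,0,0,0.13,0,0,0,0,0,0.12,0,0,0,0,0,0,0,0,0,0,0,0,0,0,0]'; for i in 1 2; do python3 -m inch '[0,0,0,0,0,0,0,0,0,0,0,0,0,0,0,0,0,0,0,0,0,0,0,0,0,0,0,0,0,0]' 0.3 100;done; python3 -m inch '[0,0,-0.1,0,0,0,0,0,-0.2,0,0,0,0,0,-0.3,0,0,0,0,0,-0.4,0,0,0,0,0,-0.4,0,0,0]'; python3 -m inch '[0,0,-0.4,0,0,0,0,0,-0.4,0,0,0,0,0,-0.2,0,0,0,0,0,0,0,0,0,0,0,0,0,0,0]'
python3 - <<'E'
from h import *
s=robot.read_state();print(s["joint_pos"],s["tool_pos"],s["t"])
E
```

```text
t: 9.8
tool_pos: [0.4165, -0.1992, 0.1137]
eef_rot: [-0.0, 0.913, 0.408, -0.0]
wrist_force: [0.8, 0.2, -1.2]
grip_width: 0.998
gripper_force: 0.0
t: 10.3
tool_pos: [0.4168, -0.1995, 0.1149]
eef_rot: [0.0, 0.913, 0.408, 0.0]
wrist_force: [-1.9, 1.4, 6.5]
grip_width: 0.508
gripper_force: 101.3
t: 10.8
tool_pos: [0.4169, -0.1995, 0.1149]
eef_rot: [0.0, 0.913, 0.408, 0.0]
wrist_force: [-1.9, 1.7, 6.7]
grip_width: 0.505
gripper_force: 101.3
t: 11.3
tool_pos: [0.4167, -0.1994, 0.1857]
eef_rot: [0.0, 0.913, 0.408, 0.0]
wrist_force: [0.4, -0.0, -4.3]
grip_width: 0.506
gripper_force: 102.2
t: 11.8
tool_pos: [0.4166, -0.1993, 0.2336]
eef_rot: [-0.0, 0.913, 0.408, -0.0]
wrist_force: [0.2, 0.3, -4.6]
grip_width: 0.502
gripper_force: 102.3
[-7.30654172e-01 -3.19026014e-01 -2.94069062e-01  1.59613260e+00
 -4.47300997e-05  1.57041175e+00] [ 0.41662228 -0.19933097  0.23361366] 11.8
```

```bash
python3 -m inch '[0,0,-0.5,0,0,0,0,0,-0.6,0,0,0,0,0,-0.6,0,0,0,0,0,-0.5,0,0,0,0,0,-0.2,0,0,0]';python3 -c "
from h import *
s=robot.read_state();print(s['joint_pos'].tolist(),s['tool_pos'].tolist(),s['eef_rot'].tolist())"
python3 -m inch '[0,0.3,0,-0.5,0,0,0,0.6,0,-1,0,0,0,0.6,0,-1,0,0,0,0.6,0,-1,0,0,0,0.3,0,-0.5,0,0]'
python3 -m inch '[0,0,0,0,0,0,0,0,0,0,0,0,0,0,0,0,0,0,0,0,0,0,0,0,0,0,0,0,0,0]'
python3 -c "
from h import *
s=robot.read_state();print(s['joint_pos'].tolist(),s['tool_pos'].tolist(),s['eef_rot'].tolist())"
```

```text
t: 12.3
tool_pos: [0.4169, -0.1996, 0.3553]
eef_rot: [0.001, 0.913, 0.408, 0.0]
wrist_force: [0.6, -0.4, -4.5]
grip_width: 0.499
gripper_force: 103.2
[-0.7306272966873381, -0.24340180158541186, -0.005708889931849877, 1.8071524521687568, -4.050172337348578e-05, 1.5704457711735509] [0.4169118724077323, -0.19957273930224184, 0.3553087703933151] [0.0006185828929448867, 0.9129827776421132, 0.40799754971013197, 0.00025399729222966484]
t: 12.8
tool_pos: [0.5054, -0.2788, 0.3684]
eef_rot: [0.159, 0.899, 0.402, 0.071]
wrist_force: [-1.3, 0.4, -4.1]
grip_width: 0.507
gripper_force: 103.3
t: 13.3
tool_pos: [0.5047, -0.2782, 0.37]
eef_rot: [0.158, 0.899, 0.402, 0.071]
wrist_force: [-0.2, -0.3, -4.1]
grip_width: 0.505
gripper_force: 103.2
[-0.7306602716594143, -0.34562557085119056, -0.11142274531035008, 1.4567505046095444, 7.650461023961136e-05, 1.5704771122392773] [0.5046960229027514, -0.27820875045326826, 0.3700054178278238] [0.15817990591049744, 0.8991876343338081, 0.4018053014388456, 0.07066268720445525]
```

```bash
cat > kin.py <<'E'
import numpy as np
from scipy.optimize import least_squares
D=np.array([[-1.50871,.104719,.096486,1.563893,.16569,-.57633,.23052],[-.729476,-.310526,-.239575,1.642337,.41636,-.19839,.25969],
[-.730654,-.319026,-.294069,1.596133,.41662,-.19933,.23361],[-.730627,-.243402,-.005709,1.807152,.41691,-.19957,.35531],[-.730660,-.345626,-.111423,1.456751,.504696,-.278209,.370005]])
def f(x,j2,j3,j4):
    L1,L2,b,hs,Lt=x;a=j2-j3;P=a+j4
    return np.array([b+L1*np.sin(j2)+L2*np.cos(a)+Lt*np.cos(P),hs+L1*np.cos(j2)-L2*np.sin(a)-Lt*np.sin(P)])
rt=np.sqrt(D[:,4]**2+D[:,5]**2-.1296**2)
res=lambda x:(f(x,*D[:,1:4].T)-np.array([rt,D[:,6]])).ravel()
s=least_squares(res,[.35,.55,0,.3,.4]);X=s.x
E
python3 - <<'E'
from kin import *
print(X,np.abs(s.fun).max(), D[:,1]-D[:,2]+D[:,3])
# tool-up poses: wrist at current place, for P from 70deg to -85
lim=np.array([[-.84,1.86],[-1.1,1.16],[-1.84,2.11]])
def ik(r,z,P,x0):
    q=least_squares(lambda q:np.r_[f(X,*q)-[r,z],q[0]-q[1]+q[2]-P],x0,bounds=lim.T);return q.x,np.abs(q.fun).max()
L1,L2,b,hs,Lt=X
q=D[4,1:4];w=f(X,*q)-Lt*np.array([np.cos(q[0]-q[1]+q[2]),-np.sin(q[0]-q[1]+q[2])]);print("wrist",w)
for P in np.radians([70,40,0,-40,-70,-85]):
    for wr,wz in((w[0],w[1]),(w[0],w[1]-.1),(w[0]+.1,w[1]-.1)):
        print(round(np.degrees(P)),round(wr,3),round(wz,3),*[np.round(v,3) for v in ik(wr+Lt*np.cos(P),wz-Lt*np.sin(P),P,q)])
E
```

```text
[ 0.34691131  0.55101101 -0.00232819  0.31610706  0.42613794] 0.006479463810610597 [1.572126 1.571386 1.571176 1.569459 1.222548]
wrist [0.4161114  0.77037519]
70 0.416 0.77 [-0.346 -0.111  1.456] 0.0
70 0.416 0.67 [-0.389 -0.329  1.282] 0.0
70 0.516 0.67 [-0.094 -0.078  1.238] 0.0
40 0.416 0.77 [-0.346 -0.111  0.932] 0.0
40 0.416 0.67 [-0.389 -0.329  0.759] 0.0
40 0.516 0.67 [-0.094 -0.078  0.714] 0.0
0 0.416 0.77 [-0.346 -0.111  0.234] 0.0
0 0.416 0.67 [-0.389 -0.329  0.06 ] 0.0
0 0.516 0.67 [-0.094 -0.078  0.016] 0.0
-40 0.416 0.77 [-0.346 -0.111 -0.464] 0.0
-40 0.416 0.67 [-0.389 -0.329 -0.638] 0.0
-40 0.516 0.67 [-0.094 -0.078 -0.682] 0.0
-70 0.416 0.77 [-0.346 -0.111 -0.988] 0.0
-70 0.416 0.67 [-0.389 -0.329 -1.161] 0.0
-70 0.516 0.67 [-0.094 -0.078 -1.206] 0.0
-85 0.416 0.77 [-0.346 -0.111 -1.249] 0.0
-85 0.416 0.67 [-0.389 -0.329 -1.423] 0.0
-85 0.516 0.67 [-0.094 -0.078 -1.467] 0.0
```

```bash
python3 -m inch '[0,0.37,-0.02,-0.5,0,0,0,0.59,-0.03,-0.8,0,0,0,0.74,-0.03,-1,0,0,0,0.74,-0.03,-1,0,0,0,0.74,-0.03,-1,0,0]'; for i in 1 2 3 4 5; do python3 -m inch '[0,0.74,-0.03,-1,0,0,0,0.74,-0.03,-1,0,0,0,0.74,-0.03,-1,0,0,0,0.74,-0.03,-1,0,0,0,0.74,-0.03,-1,0,0]' | grep -v eef; done;  python3 -m inch '[0,0.59,-0.03,-0.8,0,0,0,0.37,-0.02,-0.5,0,0,0,0.22,-0.01,-0.3,0,0,0,0,0,0,0,0,0,0,0,0,0,0]'
python3 - <<'E'
from h import *
s=robot.read_state();print(s["joint_pos"],pose(s)[0].as_matrix()[:,2]);p,d=robot.read_camera("scene");cv2.imwrite("pics/s5.png",p)
p2,_=robot.read_camera("wrist");cv2.imwrite("pics/v5.png",np.hstack([p[:,:400],p2[:,120:520]]))
E
```

```text
t: 13.8
tool_pos: [0.6066, -0.3695, 0.452]
eef_rot: [0.324, 0.853, 0.381, 0.145]
wrist_force: [0.6, -0.2, -4.7]
grip_width: 0.506
gripper_force: 103.4
t: 14.3
tool_pos: [0.6872, -0.4416, 0.5999]
wrist_force: [0.3, -0.3, -4.6]
grip_width: 0.503
gripper_force: 103.5
t: 14.8
tool_pos: [0.7136, -0.4653, 0.78]
wrist_force: [0.6, 0.1, -5.1]
grip_width: 0.504
gripper_force: 103.7
t: 15.3
tool_pos: [0.6808, -0.4359, 0.9587]
wrist_force: [0.0, 0.0, -4.2]
grip_width: 0.502
gripper_force: 103.9
t: 15.8
tool_pos: [0.5945, -0.3586, 1.1023]
wrist_force: [0.6, -0.2, -4.0]
grip_width: 0.506
gripper_force: 104.1
t: 16.3
tool_pos: [0.4708, -0.2478, 1.1836]
wrist_force: [0.6, 0.4, -4.5]
grip_width: 0.501
gripper_force: 104.2
t: 16.8
tool_pos: [0.4291, -0.2105, 1.1912]
eef_rot: [0.912, 0.045, 0.02, 0.407]
wrist_force: [0.5, 0.4, -3.8]
grip_width: 0.502
gripper_force: 104.2
[-7.30662515e-01 -3.56473418e-01 -1.84022251e-01 -1.30052531e+00
  8.28119767e-05  1.57105741e+00] [ 0.07278875 -0.06511563  0.99521945]
```

View pics/v5.png

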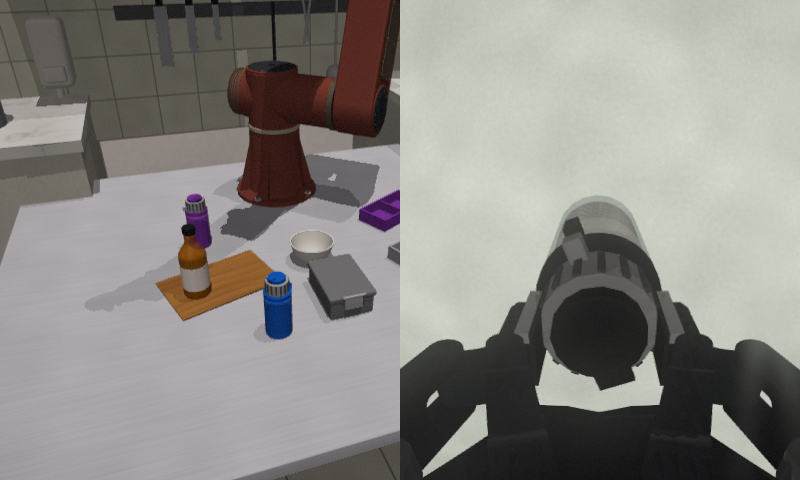

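The arm holds the jar upside down, with the tool within 6° of straight up. In the wrist view (right) the lug at (575,245) still stands over the rib. I'll hold there and then swing back.

```bash
for i in 1 2 3; do python3 -m inch '[0,0,0,0,0,0,0,0,0,0,0,0,0,0,0,0,0,0,0,0,0,0,0,0,0,0,0,0,0,0]' |head -1; done; python3 -m inch '[0,-0.37,-0.02,0.5,0,0,0,-0.59,-0.03,0.8,0,0,0,-0.74,-0.03,1,0,0,0,-0.74,-0.03,1,0,0,0,-0.74,-0.03,1,0,0]'|grep -v eef; for i in 1 2 3 4 5; do python3 -m inch '[0,-0.74,-0.03,1,0,0,0,-0.74,-0.03,1,0,0,0,-0.74,-0.03,1,0,0,0,-0.74,-0.03,1,0,0,0,-0.74,-0.03,1,0,0]' | grep -v eef; done;  python3 -m inch '[0,-0.74,-0.03,1,0,0,0,-0.74,-0.03,1,0,0,0,-0.59,-0.03,0.8,0,0,0,-0.37,-0.02,0.5,0,0,0,0,0,0,0,0]'
python3 - <<'E'
from h import *
s=robot.read_state();print(s["joint_pos"],pose(s)[0].as_matrix()[:,2],s["t"])
plan([.4995,.224,.32],down(.18))
E
```

```text
t: 17.4
t: 17.9
t: 18.4
t: 18.9
tool_pos: [0.5429, -0.3124, 1.1454]
wrist_force: [0.1, 0.1, -2.9]
grip_width: 0.501
gripper_force: 104.1
t: 19.4
tool_pos: [0.6489, -0.4072, 1.0275]
wrist_force: [0.6, 0.3, -3.3]
grip_width: 0.505
gripper_force: 104.1
t: 19.9
tool_pos: [0.7076, -0.4599, 0.8608]
wrist_force: [-0.6, -0.6, -4.2]
grip_width: 0.503
gripper_force: 104.0
t: 20.4
tool_pos: [0.7083, -0.4605, 0.6768]
wrist_force: [1.0, -0.1, -4.6]
grip_width: 0.506
gripper_force: 103.7
t: 20.9
tool_pos: [0.651, -0.4093, 0.5102]
wrist_force: [0.7, -1.0, -4.2]
grip_width: 0.504
gripper_force: 103.5
t: 21.4
tool_pos: [0.5469, -0.316, 0.3919]
wrist_force: [0.9, -0.2, -4.7]
grip_width: 0.502
gripper_force: 103.3
t: 21.9
tool_pos: [0.462, -0.2399, 0.3527]
eef_rot: [0.09, 0.908, 0.406, 0.04]
wrist_force: [0.0, 0.2, -3.5]
grip_width: 0.506
gripper_force: 103.2
[-7.30548450e-01 -3.26745927e-01 -9.53669502e-02  1.60400836e+00
 -3.39667158e-05  1.57048101e+00] [ 0.14660964 -0.13139402 -0.9804291 ] 21.9
n 15 row [0.627, -0.146, 0.019, 0.141, 0.069, -0.693]
```

```bash
for i in 1 2 3; do python3 -m inch '[0.627,-0.146,0.019,0.141,0.069,-0.693,0.627,-0.146,0.019,0.141,0.069,-0.693,0.627,-0.146,0.019,0.141,0.069,-0.693,0.627,-0.146,0.019,0.141,0.069,-0.693,0.627,-0.146,0.019,0.141,0.069,-0.693]' | grep -v eef; done; python3 -m inch '[0,0,0,0,0,0,0,0,0,0,0,0,0,0,0,0,0,0,0,0,0,0,0,0,0,0,0,0,0,0]'
python3 - <<'E'
from h import *
s=robot.read_state();print(s["joint_pos"],pose(s)[0].as_matrix()[:,2],s["t"])
p,d=robot.read_camera("scene");cv2.imwrite("pics/s6.png",p);t,_=robot.read_camera("top");cv2.imwrite("pics/t6.png",t)
cv2.imwrite("pics/v6.png",np.hstack([cv2.resize(p[120:340,320:520],None,fx=2,fy=2),cv2.resize(t[150:370,100:300],None,fx=2,fy=2)]))
plan([.4995,.224,.18],down(.18))
E
```

```text
t: 22.4
tool_pos: [0.5243, -0.0917, 0.3404]
wrist_force: [0.0, -0.0, -4.7]
grip_width: 0.504
gripper_force: 103.4
t: 22.9
tool_pos: [0.537, 0.068, 0.3281]
wrist_force: [1.0, -0.1, -4.1]
grip_width: 0.502
gripper_force: 103.4
t: 23.4
tool_pos: [0.5009, 0.2242, 0.3194]
wrist_force: [0.4, -0.1, -4.0]
grip_width: 0.503
gripper_force: 103.4
t: 23.9
tool_pos: [0.5008, 0.2222, 0.3197]
eef_rot: [0.001, 0.641, 0.767, 0.0]
wrist_force: [-0.2, 0.8, -4.2]
grip_width: 0.507
gripper_force: 103.3
[ 0.17990618 -0.01650569  0.13552247  1.72106602 -0.00195501  1.57212015] [ 0.00207992 -0.0016088  -0.99999654] 23.9
n 5 row [0.008, -0.004, 0.559, 0.004, 0.004, -0.002]
```

View pics/v6.png

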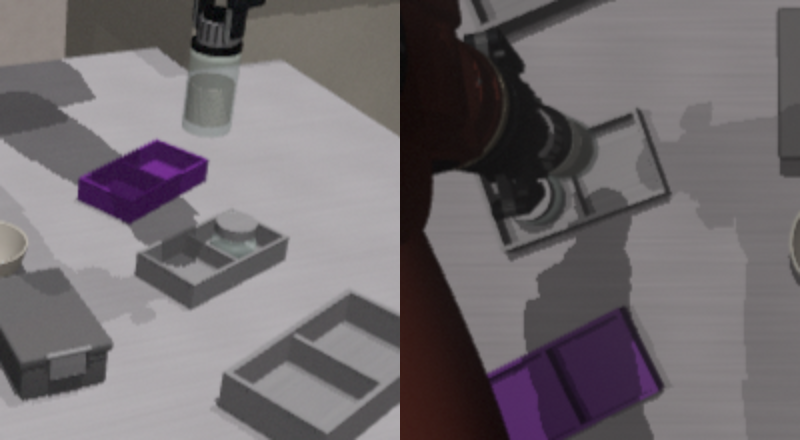

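The scene view (left) shows the jar held, with its foot at about (423,184) and flange at about (428,143). I'll check it for tilt in the grip against the projection of an upright jar.

Run:
```python
from h import *
s=robot.read_state();x,y,z=s["tool_pos"];f=z-.109
for h in(0,.05,.09,.1): print(h,proj("scene",[x,y,f+h]),proj("top",[x,y,f+h]))
p=cv2.imread("pics/s6.png").astype(int);q0=cv2.imread("pics/scene0.png").astype(int)
m=np.abs(p-q0).max(2)>25; 
for v in range(135,192,4):
    u=np.nonzero(m[v,395:460])[0]+395; print(v,u.min() if len(u) else 0,u.max() if len(u) else 0,end=" | ")
```

```text
0 [[421.85921691 183.55537815]] [[184.19328297 224.64903043]]
0.05 [[424.42289129 163.23353338]] [[176.86015585 222.16136347]]
0.09 [[426.56147706 146.28129937]] [[170.43280113 219.98096788]]
0.1 [[427.10887736 141.94214298]] [[168.73970282 219.40660653]]
135 418 442 | 139 416 440 | 143 415 441 | 147 419 437 | 151 429 433 | 155 414 438 | 159 414 438 | 163 413 437 | 167 413 436 | 171 412 436 | 175 412 435 | 179 411 435 | 183 411 434 | 187 419 431 | 191 0 0 |
```

Upright within a degree, and about 1 mm off. I'll lower it into the bay, slowly at the end.

```bash
python3 -m inch '[0.01,0,0.5,0,0,0,0.01,0,0.6,0,0,0,0.01,0,0.6,0,0,0,0.01,0,0.6,0,0,0,0,0,0.5,0,0,0]'; python3 -m inch '[0,0,0.4,0,0,0,0,0,0.3,0,0,0,0,0,0.2,0,0,0,0,0,0,0,0,0,0,0,0,0,0,0]'; python3 -m inch '[0,0,0,0,0,0,0,0,0,0,0,0,0,0,0,0,0,0,0,0,0,0,0,0,0,0,0,0,0,0]'
```

```text
t: 24.5
tool_pos: [0.4999, 0.2243, 0.1778]
eef_rot: [0.001, 0.641, 0.768, -0.0]
wrist_force: [0.3, -0.3, -4.2]
grip_width: 0.508
gripper_force: 103.4
t: 25.0
tool_pos: [0.5008, 0.2246, 0.1355]
eef_rot: [0.001, 0.641, 0.768, 0.0]
wrist_force: [-0.6, -0.1, -3.8]
grip_width: 0.509
gripper_force: 103.2
t: 25.5
tool_pos: [0.5005, 0.2246, 0.1348]
eef_rot: [0.001, 0.641, 0.768, -0.0]
wrist_force: [-0.4, 0.1, -4.7]
grip_width: 0.505
gripper_force: 103.2
```

```bash
python3 -m inch '[0,0,0.1,0,0,0,0,0,0.1,0,0,0,0,0,0.08,0,0,0,0,0,0.06,0,0,0,0,0,0,0,0,0]'; python3 -m inch '[0,0,0.02,0,0,0,0,0,0.02,0,0,0,0,0,0,0,0,0,0,0,0,0,0,0,0,0,0,0,0,0]'; python3 -m inch '[0,0,0.01,0,0,0,0,0,0.01,0,0,0,0,0,0,0,0,0,0,0,0,0,0,0,0,0,0,0,0,0]'
```

```text
t: 26.0
tool_pos: [0.5, 0.2244, 0.1169]
eef_rot: [0.001, 0.641, 0.768, -0.001]
wrist_force: [-0.0, -0.2, -4.5]
grip_width: 0.502
gripper_force: 103.2
t: 26.5
tool_pos: [0.5005, 0.2245, 0.1157]
eef_rot: [0.001, 0.641, 0.768, -0.0]
wrist_force: [-0.6, -0.3, -4.1]
grip_width: 0.504
gripper_force: 103.2
t: 27.0
tool_pos: [0.5004, 0.2245, 0.1146]
eef_rot: [0.001, 0.641, 0.768, -0.0]
wrist_force: [0.5, -0.3, -4.7]
grip_width: 0.507
gripper_force: 103.2
```

```bash
python3 -m inch '[0,0,0.01,0,0,0,0,0,0.01,0,0,0,0,0,0,0,0,0,0,0,0,0,0,0,0,0,0,0,0,0]'; python3 -m inch '[0,0,0.01,0,0,0,0,0,0,0,0,0,0,0,0,0,0,0,0,0,0,0,0,0,0,0,0,0,0,0]'
```

```text
t: 27.5
tool_pos: [0.5006, 0.2245, 0.114]
eef_rot: [0.001, 0.641, 0.768, 0.0]
wrist_force: [-1.5, -0.4, 2.2]
grip_width: 0.504
gripper_force: 103.6
t: 28.0
tool_pos: [0.5007, 0.2245, 0.114]
eef_rot: [0.001, 0.641, 0.768, 0.0]
wrist_force: [-3.5, -0.3, 6.3]
grip_width: 0.501
gripper_force: 104.0
```

Touchdown came at z = 0.114, as predicted. I'll ease off the press, soften the grip, open and rise.

```bash
python3 -m inch '[0,0,-0.01,0,0,0,0,0,0,0,0,0,0,0,0,0,0,0,0,0,0,0,0,0,0,0,0,0,0,0]' - 20; python3 -m inch '[0,0,0,0,0,0,0,0,0,0,0,0,0,0,0,0,0,0,0,0,0,0,0,0,0,0,0,0,0,0]' 1; python3 -m inch '[0,0,-0.1,0,0,0,0,0,-0.2,0,0,0,0,0,-0.5,0,0,0,0,0,-0.8,0,0,0,0,0,-0.8,0,0,0]';python3 -m inch '[0,0,-0.6,0,0,0,0,0,-0.3,0,0,0,0,0,0,0,0,0,0,0,0,0,0,0,0,0,0,0,0,0]'
python3 - <<'E'
from h import *
s=robot.read_state();p,d=robot.read_camera("scene");w,_=robot.read_camera("wrist");t,td=robot.read_camera("top")
cv2.imwrite("pics/v7.png",np.hstack([cv2.resize(p[150:290,330:470],(400,400)),cv2.resize(w[120:320,220:420],(400,400))]))
print("axis px upright",proj("scene",[[.5005,.2245,.005],[.5005,.2245,.143]]).tolist())
print("wrist force",s["wrist_force"],s["grip_width"])
E
```

```text
t: 28.5
tool_pos: [0.5006, 0.2245, 0.114]
eef_rot: [0.001, 0.641, 0.768, 0.0]
wrist_force: [-2.1, -1.1, 5.0]
grip_width: 0.507
gripper_force: 104.0
t: 29.0
tool_pos: [0.5005, 0.2245, 0.1136]
eef_rot: [0.001, 0.641, 0.768, -0.0]
wrist_force: [0.4, 0.9, -0.7]
grip_width: 1.002
gripper_force: 0.0
t: 29.5
tool_pos: [0.4998, 0.2246, 0.2355]
eef_rot: [0.001, 0.641, 0.768, -0.0]
wrist_force: [1.5, -0.0, 0.8]
grip_width: 0.999
gripper_force: 0.0
t: 30.0
tool_pos: [0.4997, 0.2247, 0.2774]
eef_rot: [0.001, 0.641, 0.768, -0.001]
wrist_force: [-0.1, 0.6, -0.2]
grip_width: 1.002
gripper_force: 0.0
axis px upright [[413.14455305228853, 258.07849756264847], [419.3173774420139, 209.47912010859469]]
wrist force [-0.07786608  0.56410406 -0.22125324] 1.0019810852123463
```

View pics/v7.png

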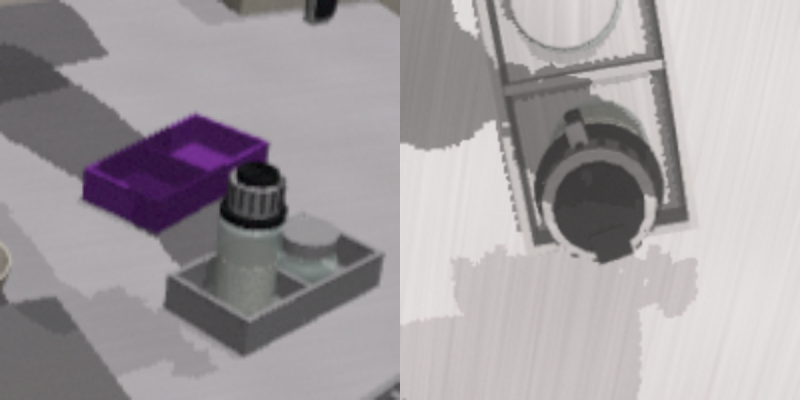

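The jar stands upright in the free bay, top at scene crop (258,172) and foot at (245,300). In the wrist crop the lug at (577,130) is still over the rib at (572,115). Everything is clear of the gripper, so I'm handing in.

```bash
python3 -c "
from rig import robot
print(robot.close_job())"
```

```text
the job is handed in; nothing more can be done
None
```

I locked the collar, held the jar upside down for over a second, and set it upright in the caddy's empty bay with the lug still over the locked mark. I handed the job in at about 30 s; the hand-in returned no verdict.

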